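# Open the wide cassette reader

### The job

Open the wider of the two cassette readers: press down the release tab at its front and let go, so that the lid springs ajar, then push the lid over backwards until it rests fully open by itself. Work gently with the fingertips or the outside of the fingers: pinch, grasp and lift nothing, do not shove the readers about, and leave the narrower reader and the other things on the table as they are.

Things in the scene. Friction and masses are not known exactly. Their poses are not given: they have to be found in the camera images.
- wide_reader: the wider of two low white test-cassette readers with flat grey lids: body 110 mm (x) by 136 mm (y), lid closed 64 mm high, 1.8 kg, standing loose on rubber feet. Origin under its centre on the table, x from its front (tab) towards its hinge at the back, y along its width, z up. It slides if pushed sideways with more than about 10 N, and must not be pinched or pressed hard (stay under 25 N).
- wide_reader_lid (a joint): angle of its lid. 0 shut and latched; once unlatched a spring lifts it to about 0.6 rad (front edge some 60 mm up) and no farther. Above that it is free, lightly damped: let go before upright (1.57) it falls back to 0.6, beyond upright it falls on to its stop at 1.9 (fully open) and stays
- wide_reader_hinge (a point): middle of the lid's hinge line, which runs along the reader's y axis: 52 mm behind its centre, 56 mm above the table. The lid is a flat plate 108 mm deep (hinge to front edge), 136 mm wide, 8 mm thick, about 0.11 kg
- wide_reader_lid_edge (a point): middle of the lid's lower front edge (moves with the lid), 108 mm from the hinge line; shut, it is 56 mm above the table. A catch tongue 46 mm wide stands 5.5 mm out in front of it
- wide_reader_tab (a joint): angle of its release tab, a grey rocker in the middle of the front: 0 free, 0.32 fully down. It unlatches at about 0.15 to 0.2 rad. It springs back when let go.
- wide_reader_tab_pad (a point): where to press, straight down: top of the tab's flat pad, 36 mm wide, reaching 14 mm farther out to the front and 19 mm back to the upright hook, which stands 17 mm above the pad just in front of the lid. 88 mm in front of the reader's centre, 46 mm above the table. Nothing under the pad. Takes 2.5 N to start, 5 N to go fully down (7 mm)
- narrow_reader: the narrower of two low white test-cassette readers with flat grey lids: body 110 mm (x) by 86 mm (y), lid closed 64 mm high, 1.8 kg, standing loose on rubber feet. Origin under its centre on the table, x from its front (tab) towards its hinge at the back, y along its width, z up. Same tab and lid as the wide one. To be left alone.
- narrow_reader_lid (a joint): angle of the narrow reader's lid, 0 shut; to stay shut
- narrow_reader_tab (a joint): angle of the narrow reader's release tab, 0 free; not to be pressed
- bottle: white dropper bottle, 27 mm across, 82 mm tall; origin under its centre; loose, to be left alone
- roll: roll of white labels lying flat, 61 mm across, 25 mm tall; origin under its centre; loose, to be left alone
- kitchen_timer: round white timer, 68 mm across, 52 mm tall; origin under its centre; loose, to be left alone
- loose_tray: clear empty tube tray 106x95x21 mm; origin under its centre; loose, to be left alone
- loose_cassette: pale test cassette lying flat, 66x18x5 mm; origin under its centre; loose, to be left alone
- loose_pen: pen lying flat, 118 mm long, 13 mm high; origin under its centre; loose, to be left alone

How it is judged:
By the outcome, as a careful person would: the job done as asked, in the order asked, and still so for the second after the job is handed in, with the robot touching nothing.
It also fails if it takes over 48 s, if anything falls off the work surface, if the arm or the gripper's body presses on something with over 40 N, if the wrist force passes 120 N, or if a joint passes its speed limit or range.

### The arm

A 6-joint arm with a two-finger parallel gripper is mounted at the origin on a cart in front of the work surface, level with it; the furniture and walls round the work are solid. World frame = base frame: x ahead of the robot, y to its left, z up, the work surface at z = 0. Lengths are in mm, angles in degrees, forces in N, time in s.
With the tool pointing down it reaches from about 275 to 725 mm from the base axis. Payload 15.9 kg.
Tool frame: the origin (TCP) lies at the very end of the fingers, on their centre line; the grasp point (between the pads) lies 19 mm behind it; z points along the fingers, y is the line along which they close (so a half turn about z gives the same grasp; the last joint's range is limited). The gripper opens to 85 mm and grips with 20 to 120 N. Pads are 22 mm wide; open, the fingers measure 114 mm over their backs; the gripper's body (76 mm by 85 mm) begins 54 mm behind the grasp point. The pads swing forward as they close: fully open they stand 13 mm farther back than shut.
Start: joints at [-65.718, 12.198, -1.971, 75.831, 0, 90], TCP at [205.606, -455.754, 231.306] pointing down, gripper open.
Joint ranges: [-170.91, 170.91], [-42.67, 98.43], [-65.05, 77.54], [-120.47, 116.71], [-90, 82.35], [-180, 180]. Speed limits (degrees/s): [108.29, 108.29, 136.94, 147.25, 180, 180].

### API

Orientations are given as a 3x3 rotation matrix whose columns are the frame's x, y, z axes.
In Python, from station import robot, viewer gives the robot as it stands (robot), with the cameras (viewer).
- The arm moves only by the tool jog_arm, called after "Request:" in YAML: its name, and indented under it one key for each argument. Schema: {"type":"object","properties":{"motion":{"type":"object","properties":{"tx":{"type":"array","items":{"type":"number"},"minItems":1,"maxItems":12},"ty":{"type":"array","items":{"type":"number"},"minItems":1,"maxItems":12},"tz":{"type":"array","items":{"type":"number"},"minItems":1,"maxItems":12},"twist":{"type":"array","items":{"type":"number"},"minItems":1,"maxItems":12},"aperture":{"type":"array","items":{"type":"number"},"minItems":1,"maxItems":12}},"additionalProperties":false,"required":["tx","ty","tz","twist","aperture"]},"only":{"type":"string"},"quiet":{"type":"boolean"},"lines":{"type":"string"}},"required":["motion"],"additionalProperties":false}. motion is an object with one list for each field, all of the same length, 1 to 12, a row being the entries at one place: tx, ty, tz (the shift in mm), twist (a turn about the tool's z in degrees), aperture (the finger opening in mm); each row shifts and turns the commanded pose from where the row before left it, along the tool's axes as they then stand; what a row does not reach is not made up. A row lasts 1/8 s, in which the tool goes at most 62.5 mm and 10.7 degrees, less where a joint would pass 70% of its speed; a pose out of reach is approached as far as the arm can. The fingers move at their own pace and stop on an object; the grip force is fixed at half the most. Time passes only in rows, so rows that do not move let the fingers close. The tool returns the time, the measured TCP pose, the force, the opening and the grip force at its end. only (a regular expression) keeps the lines of the reply that match it, lines (a string "A,B") keeps lines A to B, and quiet returns only ok. Input that does not fit is refused with a message, and nothing moves.
- robot.state(): the state, without advancing time (a new reading comes with each control period).
- viewer.grab_frame(name): name is "scene" or "top" or "wrist"; returns the picture (384x512x3 uint8, red, green, blue); there is no depth.
- viewer.get_calibration(name): a dict with "camera_matrix" (3x3 intrinsics, pixels), "k1" (the pictures are not rectified: a ray, as slopes to the right and down, at radius r is drawn at 1 + k1 r^2 times it, then the intrinsics apply), "T" (4x4, takes a point from camera to world coordinates). Camera axes: x right, y down, z forward; pixel columns grow to the right and rows downward; lengths in mm; the calibration is good to about 2 mm. A picture is of the moment at which its call begins: read the wrist's pose just before it. get_calibration takes no time and is no camera call; for the wrist camera it gives the pose at the moment of the call.
- robot.hand_in(): hands the job in; it is judged then, once.
The state is a dict: "clock": time; "joint_positions": joint angles; "dq": joint speeds; "tau": joint torques, N m; "tool_pos": TCP position; "tcp_rot": TCP orientation; "ft_force": force on the tool from outside, world axes, zero at the start; "wrist_torque": the same for the moment, N m; "width": finger opening in mm; "grasp_force": force on a finger pad.
Only numpy, scipy, OpenCV 4.12 (cv2) and the standard library are available. Lean on these libraries where they do the work, as an engineer would, in place of code of your own. Each camera call takes 0.05 s, during which the arm holds its last target. There are 200 camera calls.

## Working session

There is one attempt and no reset: what is moved stays moved. The work goes in short steps, Python scripts to look and compute and a tool call to move; the robot and the scene stay as the last step left them, time stands still between calls to the robot, and variables do not carry over. Pictures are saved under pics/ and viewed, at most 10 in all, crops included, and the job is handed in when it is done.

```bash
mkdir -p pics; cat > h.py <<'E'
import numpy as np,cv2
from station import robot, viewer
def ray(c,u,v):
    K=c["camera_matrix"];K=np.array(K);k=c["k1"]
    d=cv2.undistortPoints(np.array([[[u,v]]],float),K,np.array([k,0,0,0.]))[0,0]
    T=np.array(c["T"]);return T[:3,3],T[:3,:3]@np.array([d[0],d[1],1])
def atz(c,u,v,z):
    o,d=ray(c,u,v);return o+d*(z-o[2])/d[2]
def proj(c,P):
    T=np.linalg.inv(np.array(c["T"]));p=T[:3,:3]@np.array(P)+T[:3,3]
    x=p[:2]/p[2];x=x*(1+c["k1"]*(x@x));K=np.array(c["camera_matrix"]);return (K@np.r_[x,1])[:2]
E
python3 - <<'E'
from h import *
a=viewer.grab_frame("scene");b=viewer.grab_frame("top")
cv2.imwrite("pics/a.png",cv2.cvtColor(a,4));cv2.imwrite("pics/b.png",cv2.resize(cv2.cvtColor(b,4),(800,600),interpolation=2))
s=robot.state();print(s["tool_pos"],s["tcp_rot"],s["clock"],s["ft_force"])
E
```

```text
[ 205.47286514 -455.49814102  230.88194428] [[ 9.11539992e-01  4.11211214e-01 -4.24744235e-04]
 [ 4.11211433e-01 -9.11539563e-01  8.84622659e-04]
 [-2.34044162e-05 -9.81028617e-04 -9.99999519e-01]] 0.1 [ 0.75875111 -0.00203972  0.01238073]
```

View pics/a.png

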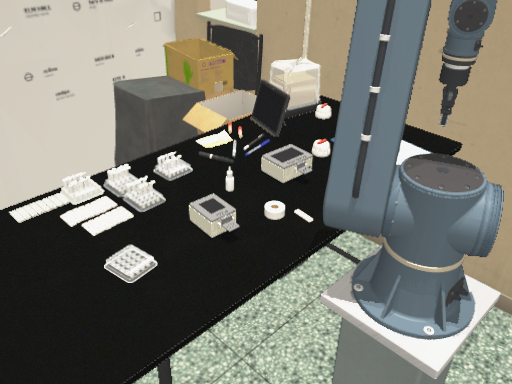

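View pics/b.png

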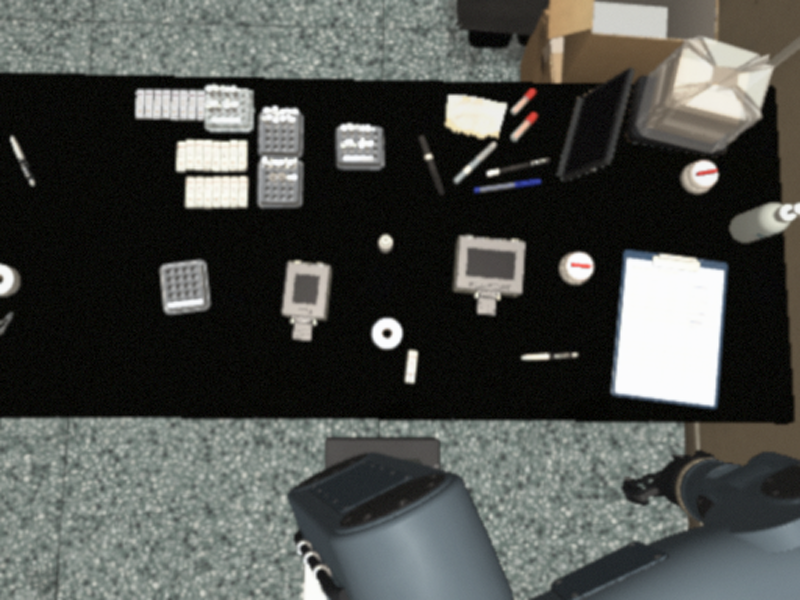

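The top view shows the wide reader at about (489,266), with its tab at (486,305) facing the robot. The narrow reader is at (306,290), the timer at (577,267) and the pen at (549,356). Next I'll enlarge the wide reader.

```bash
python3 - <<'E'
from h import *
b=cv2.imread("pics/b.png") 
b=viewer.grab_frame("top");b=cv2.cvtColor(b,4)
cv2.imwrite("pics/c.png",cv2.resize(b[140:215,280:380],(800,600),interpolation=cv2.INTER_CUBIC))
c=viewer.get_calibration("top");print(c)
for n,(u,v) in dict(pad=(486,308),bott=(385,243),timer=(577,267),pen1=(522,356),pen2=(578,355)).items(): print(n,atz(c,u*.64,v*.64,46 if n=="pad" else 20))
E
```

```text
{'camera_matrix': array([[404.21755122,   0.        , 250.36057479],
       [  0.        , 404.21755122, 195.92276494],
       [  0.        ,   0.        ,   1.        ]]), 'k1': 0.017469709591833707, 'T': array([[ 8.71076495e-03, -9.93991919e-01,  1.09106317e-01,
         3.61704769e+02],
       [-9.99784649e-01, -1.07124575e-02, -1.77735549e-02,
         1.04766086e+01],
       [ 1.88355667e-02, -1.08927999e-01, -9.93871175e-01,
         1.34548709e+03],
       [ 0.00000000e+00,  0.00000000e+00,  0.00000000e+00,
         1.00000000e+00]])}
pad [ 502.57743774 -209.51500371   46.        ]
bott [642.60550753   1.16244526  20.        ]
timer [ 595.51432633 -409.1822157    20.        ]
pen1 [ 404.83158616 -288.86503068   20.        ]
pen2 [ 408.10466621 -406.87727099   20.        ]
```

View pics/c.png

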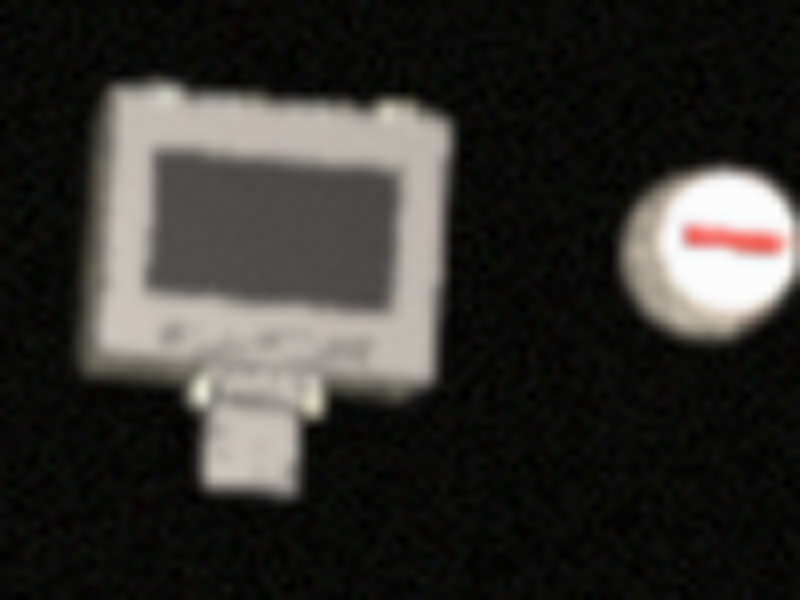

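The crop shows the lid's top corners at about (108,86), (452,118), (435,382) and (92,355). The tab's front end runs from (202,490) to (298,496), and the hook is at row 385.

```bash
python3 - <<'E'
from h import *
c=viewer.get_calibration("top")
f=lambda u,v,z:atz(c,u/8-.44+280,v/8-.44+140,z)
L=[f(*p,64) for p in [(108,86),(452,118),(435,382),(95,355)]]
for p in L:print(p)
cc=np.mean(L,0);print("lid centre",cc)
t=[f(*p,46) for p in [(202,490),(298,496)]];print(t)
yv=L[0]-L[1]+L[3]-L[2];print("yaw",np.degrees(np.arctan2(-yv[0],yv[1])), np.linalg.norm(yv)/2)
s=(L[0]-L[3]+L[1]-L[2])/2;print("yaw2",np.degrees(np.arctan2(s[1],s[0])),np.linalg.norm(s))
e=np.mean(t,0);d=cc-e;print("end",e,"yaw3",np.degrees(np.arctan2(d[1],d[0])),np.linalg.norm(d[:2]))
E
```

```text
[ 652.30832375 -149.29557784   64.        ]
[ 640.84412193 -288.63630591   64.        ]
[ 533.06429428 -280.29432661   64.        ]
[ 542.46370993 -143.79627906   64.        ]
lid centre [ 592.17011247 -215.50562236   64.        ]
[array([ 490.34443205, -189.20714991,   46.        ]), array([ 488.31728235, -228.12806884,   46.        ])]
yaw -4.3254448587603775 138.31334052951826
yaw2 -3.6392055154042935 109.03208071916998
end [ 489.3308572  -208.66760938   46.        ] yaw3 -3.8041253238322503 103.06634197149887
```

The reader's origin is near (592.6, -215.7), with yaw about -4°. I'll close the fingers, turn +28.3° and move above the tab.

Request:
jog_arm:
  motion: {"tx":[0, 0, 0, 28, 40, 40, 40, 40, 40, 30, 20, 0], "ty":[0, 0, 0, -27, -40, -40, -40, -40, -40, -30, -10, 0], "tz":[0, 0, 0, 0, 0, 0, 0, 0, 20, 30, 30, 0], "twist":[9.4, 9.4, 9.5, 0, 0, 0, 0, 0, 0, 0, 0, 0], "aperture":[0, 0, 0, 0, 0, 0, 0, 0, 0, 0, 0, 0]}

```text
clock: 1.65
tool_pos: [501.2, -207.5, 148.9]
tcp_rot: [[0.998, -0.068, -0.004], [-0.068, -0.998, 0.002], [-0.004, -0.001, -1.0]]
ft_force: [-0.7, -0.5, -0.8]
width: -0.2
grasp_force: 0.0
```

```bash
python3 - <<'E'
from h import *
s=robot.state();print(s["tool_pos"],s["tcp_rot"],s["ft_force"])
R=np.array(s["tcp_rot"]);print(R.T@(np.array([501.8,-209.3,60])-s["tool_pos"]), np.degrees(np.arctan2(R[1,0],R[0,0])))
w=viewer.grab_frame("wrist");cv2.imwrite("pics/d.png",cv2.cvtColor(w,4))
c=viewer.get_calibration("wrist")
x=np.array([.9976,-.0698,0]);y=np.array([.0698,.9976,0]);o=np.array([592.6,-215.7,0])
for q in [(-102,18,46),(-102,-18,46),(-56,68,64),(-56,-68,64),(54,68,64)]: print(q,proj(c,o+x*q[0]+y*q[1]+[0,0,q[2]]))
E
```

```text
[ 501.23166891 -207.49525474  148.92326844] [[ 0.99766679 -0.06816646 -0.00378338]
 [-0.06816067 -0.99767301  0.00163926]
 [-0.00388631 -0.00137755 -0.9999915 ]] [-0.66225022 -0.53306171 -0.75283311]
[ 1.03560143  1.88430121 88.91740388] -3.908378660954804
(-102, 18, 46) [241.90447931 200.11809535]
(-102, -18, 46) [284.67651984 200.15132474]
(-56, 68, 64) [172.65912968 148.70171466]
(-56, -68, 64) [354.3047193  148.87244346]
(54, 68, 64) [162.01220391 -14.79312798]
```

View pics/d.png

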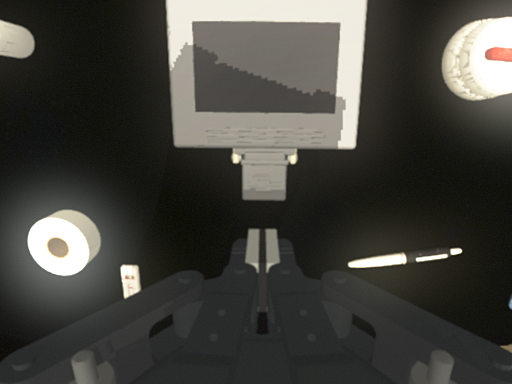

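The wrist view matches the estimate: pad corners at (242,200) and (286,200), lid front corners at (175,148) and (356,149), so within 1–2 mm. I'll descend to just above the pad.

Request:
jog_arm:
  motion: {"tx":[1, 0, 0, 0, 0, 0, 0, 0, 0, 0], "ty":[3, 0, 0, 0, 0, 0, 0, 0, 0, 0], "tz":[30, 30, 20, 10, 4, 4, 2, 1, 1, 0], "twist":[0, 0, 0, 0, 0, 0, 0, 0, 0, 0], "aperture":[0, 0, 0, 0, 0, 0, 0, 0, 0, 0]}

```text
clock: 2.95
tool_pos: [502.4, -211.9, 49.3]
tcp_rot: [[0.998, -0.07, -0.0], [-0.07, -0.998, 0.0], [-0.0, -0.0, -1.0]]
ft_force: [0.0, -0.7, -0.1]
width: -0.1
grasp_force: 0.0
```

Request:
jog_arm:
  motion: {"tx":[0, 0, 0, 0, 0, 0], "ty":[0, 0, 0, 0, 0, 0], "tz":[2, 1, 1, 1, 1, 0], "twist":[0, 0, 0, 0, 0, 0], "aperture":[0, 0, 0, 0, 0, 0]}

```text
clock: 3.7
tool_pos: [502.3, -211.9, 43.3]
tcp_rot: [[0.998, -0.07, -0.0], [-0.07, -0.998, 0.0], [-0.0, -0.0, -1.0]]
ft_force: [-2.4, 0.7, 4.2]
width: -0.1
grasp_force: 2.2
```

Request:
jog_arm:
  motion: {"tx":[0, 0, 0], "ty":[0, 0, 0], "tz":[1, 1, 0], "twist":[0, 0, 0], "aperture":[0, 0, 0]}

```text
clock: 4.08
tool_pos: [502.5, -212.0, 41.3]
tcp_rot: [[0.998, -0.07, 0.0], [-0.07, -0.998, -0.0], [0.0, 0.0, -1.0]]
ft_force: [-2.7, -0.4, 5.2]
width: -0.0
grasp_force: 2.8
```

Request:
jog_arm:
  motion: {"tx":[0, 0, 0], "ty":[0, 0, 0], "tz":[1, 0.5, 0], "twist":[0, 0, 0], "aperture":[0, 0, 0]}

```text
clock: 4.45
tool_pos: [502.7, -212.0, 40.0]
tcp_rot: [[0.998, -0.07, 0.001], [-0.07, -0.998, -0.0], [0.001, 0.0, -1.0]]
ft_force: [-1.5, 1.3, 7.1]
width: 0.1
grasp_force: 3.4
```

Request:
jog_arm:
  motion: {"tx":[0, 0, -20, -20, 0, 0, 0, 0], "ty":[0, 0, 0, 0, 0, 0, 0, 0], "tz":[-4, -4, -8, -10, -15, -15, -8, 0], "twist":[0, 0, 0, 0, 0, 0, 0, 0], "aperture":[0, 0, 0, 0, 0, 0, 0, 0]}

```text
clock: 5.45
tool_pos: [463.2, -209.3, 104.3]
tcp_rot: [[0.998, -0.07, 0.001], [-0.07, -0.998, -0.0], [0.001, 0.0, -1.0]]
ft_force: [-0.7, 0.1, -0.2]
width: 0.4
grasp_force: 0.0
```

```bash
python3 - <<'E'
from h import *
w=viewer.grab_frame("wrist");cv2.imwrite("pics/e.png",cv2.cvtColor(w,4))
s=viewer.grab_frame("scene");cv2.imwrite("pics/f.png",cv2.resize(cv2.cvtColor(s,4)[120:240,160:320],(640,480),interpolation=2))
E
```

```text
(no output)
```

View pics/e.png

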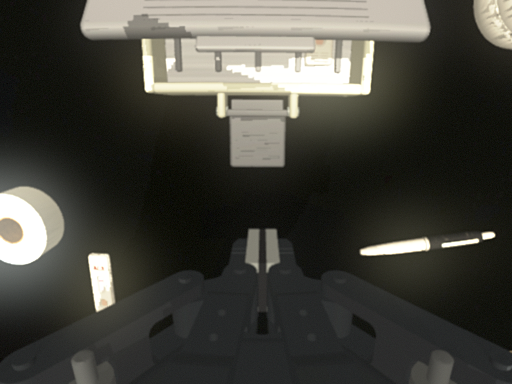

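View pics/f.png

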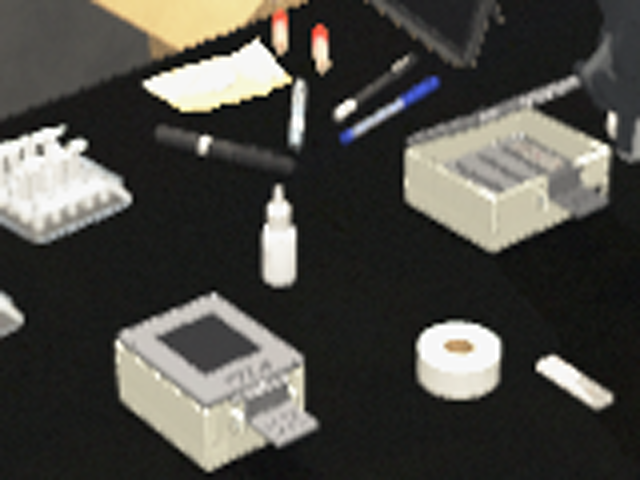

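The lid is ajar, with its front edge at row ~38, columns 82–428 and the tongue at row 45. The tab has sprung back, and the readers and other things are undisturbed. I'll push the lid edge back with the fingertips below it.

```bash
python3 - <<'E'
from h import *
c=viewer.get_calibration("wrist")
x=np.array([.9976,-.0698,0]);y=np.array([.0698,.9976,0]);o=np.array([592.6,-217,0])
for t in (.5,.55,.6,.65,.7):
  print(t,[proj(c,o+x*(52-108*np.cos(t))+y*k+[0,0,56+108*np.sin(t)]).round() for k in (68,-68)])
E
```

```text
0.5 [array([100.,  59.]), array([419.,  59.])]
0.55 [array([94., 50.]), array([425.,  50.])]
0.6 [array([87., 41.]), array([432.,  40.])]
0.65 [array([80., 30.]), array([439.,  29.])]
0.7 [array([73., 17.]), array([446.,  17.])]
```

Request:
jog_arm:
  motion: {"tx":[30, 30, 8, 4, 4, 4, 4, 4, 0], "ty":[0, 0, 0, 0, 0, 0, 0, 0, 0], "tz":[0, 0, 0, 0, 0, 0, 0, 0, 0], "twist":[0, 0, 0, 0, 0, 0, 0, 0, 0], "aperture":[0, 0, 0, 0, 0, 0, 0, 0, 0]}

```text
clock: 6.68
tool_pos: [548.6, -215.3, 103.9]
tcp_rot: [[0.998, -0.071, -0.003], [-0.071, -0.998, -0.0], [-0.003, 0.0, -1.0]]
ft_force: [-15.6, 0.6, 11.2]
width: -0.1
grasp_force: 7.5
```

The force runs along the lid towards the hinge, so the edge has jammed on the finger by friction. I'll back off, check whether the reader slipped, and then push up from under the lid along its arc.

Request:
jog_arm:
  motion: {"tx":[-4, -8, -20, -30, -26, 0], "ty":[0, 0, 0, 0, 0, 0], "tz":[0, 0, 0, 0, 0, 0], "twist":[0, 0, 0, 0, 0, 0], "aperture":[0, 0, 0, 0, 0, 0]}

```text
clock: 7.42
tool_pos: [461.3, -209.1, 104.2]
tcp_rot: [[0.997, -0.071, 0.0], [-0.071, -0.997, -0.0], [0.0, 0.0, -1.0]]
ft_force: [-0.8, -0.6, 0.5]
width: -0.0
grasp_force: 0.0
```

```bash
python3 - <<'E'
from h import *
w=viewer.grab_frame("wrist");w=cv2.cvtColor(w,4);cv2.imwrite("pics/g.png",w)
t=viewer.grab_frame("top");cv2.imwrite("pics/gt.png",cv2.cvtColor(t,4))
c=viewer.get_calibration("wrist")
for p in [(-102,18,46),(-102,-18,46),(-37,68,117),(-37,-68,117)]:
  x=np.array([.9976,-.0698,0]);y=np.array([.0698,.9976,0]);o=np.array([592.6,-217,0]);print(proj(c,o+x*p[0]+y*p[1]+[0,0,p[2]]))
E
```

```text
[232.89142734 166.86887043]
[287.09676284 166.83362724]
[87.72280552 41.86264347]
[429.86209526  41.58471464]
```

View pics/g.png

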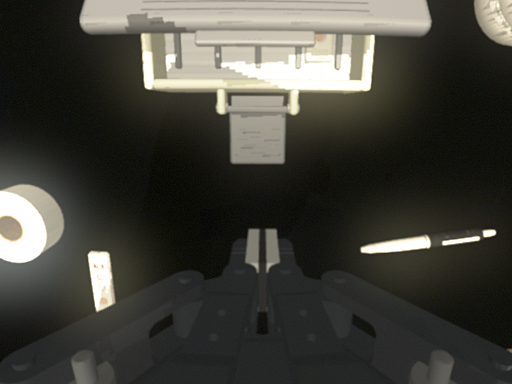

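The reader moved less than about 1 mm: pad edge at row 163, lid edge at row 36. With vertical fingers I'll touch the lid's tongue lightly and carry it along the arc by moving up and back, using friction instead of fighting it.

Request:
jog_arm:
  motion: {"tx":[30, 30, 12, 4, 2, 0], "ty":[0, 0, 0, 0, 0, 0], "tz":[5, 5, 0, 0, 0, 0], "twist":[0, 0, 0, 0, 0, 0], "aperture":[0, 0, 0, 0, 0, 0]}

```text
clock: 8.28
tool_pos: [540.0, -214.7, 94.0]
tcp_rot: [[0.998, -0.07, 0.0], [-0.07, -0.998, -0.0], [0.0, 0.0, -1.0]]
ft_force: [0.3, 0.5, 0.2]
width: -0.4
grasp_force: 0.0
```

Request:
jog_arm:
  motion: {"tx":[1, 1, 0], "ty":[0, 0, 0], "tz":[0, 0, 0], "twist":[0, 0, 0], "aperture":[0, 0, 0]}

```text
clock: 8.65
tool_pos: [541.1, -214.7, 93.8]
tcp_rot: [[0.998, -0.07, -0.002], [-0.07, -0.998, 0.0], [-0.002, 0.0, -1.0]]
ft_force: [-9.4, 0.1, 6.2]
width: 0.1
grasp_force: 4.5
```

Request:
jog_arm:
  motion: {"tx":[-0.7, 0.4, 1.5, 1.7, 1.8, 0], "ty":[0, 0, 0, 0, 0, 0], "tz":[0, -2, -2.8, -2.7, -2.6, 0], "twist":[0, 0, 0, 0, 0, 0], "aperture":[0, 0, 0, 0, 0, 0]}

```text
clock: 9.4
tool_pos: [547.3, -215.1, 104.1]
tcp_rot: [[0.998, -0.07, 0.0], [-0.07, -0.998, -0.0], [0.0, 0.0, -1.0]]
ft_force: [-0.7, 0.9, 0.0]
width: 0.1
grasp_force: 0.3
```

Forces are near zero and the lid is following. I'll continue along the arc.

Request:
jog_arm:
  motion: {"tx":[2, 2, 2, 2, 0], "ty":[0, 0, 0, 0, 0], "tz":[-2.4, -2.4, -2.2, -2.1, 0], "twist":[0, 0, 0, 0, 0], "aperture":[0, 0, 0, 0, 0]}

```text
clock: 10.02
tool_pos: [555.2, -215.7, 113.2]
tcp_rot: [[0.998, -0.07, 0.0], [-0.07, -0.998, -0.0], [0.0, 0.0, -1.0]]
ft_force: [-0.2, -0.2, -0.1]
width: 0.1
grasp_force: 0.2
```

Request:
jog_arm:
  motion: {"tx":[2.3, 2.3, 2.4, 2.4, 2.5, 2.5, 2.5, 0], "ty":[0, 0, 0, 0, 0, 0, 0, 0], "tz":[-2.2, -2.1, -2, -2, -1.9, -1.8, -1.7, 0], "twist":[0, 0, 0, 0, 0, 0, 0, 0], "aperture":[0, 0, 0, 0, 0, 0, 0, 0]}

```text
clock: 11.02
tool_pos: [572.1, -216.9, 126.8]
tcp_rot: [[0.998, -0.07, 0.0], [-0.07, -0.998, -0.0], [0.0, 0.0, -1.0]]
ft_force: [-0.4, -0.6, 0.0]
width: -0.4
grasp_force: 0.3
```

```bash
python3 - <<'E'
from h import *
s=viewer.grab_frame("scene");cv2.imwrite("pics/i.png",cv2.resize(cv2.cvtColor(s,4)[110:200,230:350],(640,480),interpolation=2))
E
```

```text
(no output)
```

View pics/i.png

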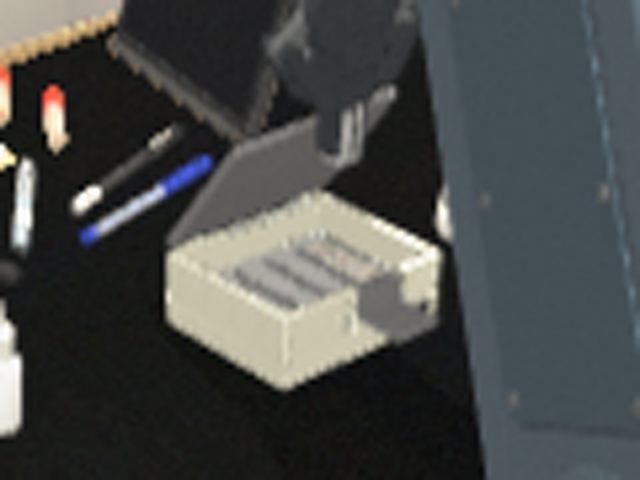

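The lid is at about 1 rad, held by the fingertips at (345,150) in the crop. I'll continue through upright.

Request:
jog_arm:
  motion: {"tx":[3, 3, 3.5, 3.5, 4, 4, 4, 4, 4, 4, 0], "ty":[0, 0, 0, 0, 0, 0, 0, 0, 0, 0, 0], "tz":[-2, -1.8, -1.7, -1.5, -1.4, -1.2, -1, -0.8, -0.6, -0.4, 0], "twist":[0, 0, 0, 0, 0, 0, 0, 0, 0, 0, 0], "aperture":[0, 0, 0, 0, 0, 0, 0, 0, 0, 0, 0]}

```text
clock: 12.45
tool_pos: [609.0, -219.4, 139.0]
tcp_rot: [[0.998, -0.07, 0.0], [-0.07, -0.998, 0.0], [0.0, -0.0, -1.0]]
ft_force: [-0.3, 1.1, 0.2]
width: 0.1
grasp_force: 0.0
```

Request:
jog_arm:
  motion: {"tx":[4, 4, 4, 4, 4, 4, 0], "ty":[0, 0, 0, 0, 0, 0, 0], "tz":[0, 0, 0, 0, 0, 0, 0], "twist":[0, 0, 0, 0, 0, 0, 0], "aperture":[0, 0, 0, 0, 0, 0, 0]}

```text
clock: 13.32
tool_pos: [633.0, -221.1, 139.0]
tcp_rot: [[0.998, -0.07, 0.0], [-0.07, -0.998, -0.0], [0.0, -0.0, -1.0]]
ft_force: [-0.7, 0.3, 0.1]
width: 0.2
grasp_force: 0.0
```

Request:
jog_arm:
  motion: {"tx":[4, 4, 4, 3, 3, 0, 0], "ty":[0, 0, 0, 0, 0, 0, 0], "tz":[0, 0, 0, 0, 0, 0, 0], "twist":[0, 0, 0, 0, 0, 0, 0], "aperture":[0, 0, 0, 0, 0, 0, 0]}

```text
clock: 14.2
tool_pos: [650.6, -222.4, 139.1]
tcp_rot: [[0.998, -0.07, -0.0], [-0.07, -0.998, 0.0], [-0.0, -0.0, -1.0]]
ft_force: [-0.6, 0.3, 0.3]
width: 0.1
grasp_force: 0.0
```

Request:
jog_arm:
  motion: {"tx":[-20, -40, -40, -40, -40, -20, 0, 0, 0], "ty":[0, 0, 0, 0, 0, 0, 0, 0, 0], "tz":[0, 0, 0, 0, 0, -20, -20, 0, 0], "twist":[0, 0, 0, 0, 0, 0, 0, 0, 0], "aperture":[0, 0, 0, 0, 0, 0, 0, 0, 0]}

```text
clock: 15.32
tool_pos: [451.1, -208.3, 178.5]
tcp_rot: [[0.998, -0.07, -0.0], [-0.07, -0.998, 0.0], [-0.0, -0.0, -1.0]]
ft_force: [-0.2, 0.2, -0.1]
width: -0.2
grasp_force: 0.0
```

```bash
python3 - <<'E'
from h import *
s=viewer.grab_frame("scene");a=cv2.resize(cv2.cvtColor(s,4)[110:240,180:340],(640,520),interpolation=2);cv2.imwrite("pics/j.png",a)
E
```

```text
(no output)
```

View pics/j.png

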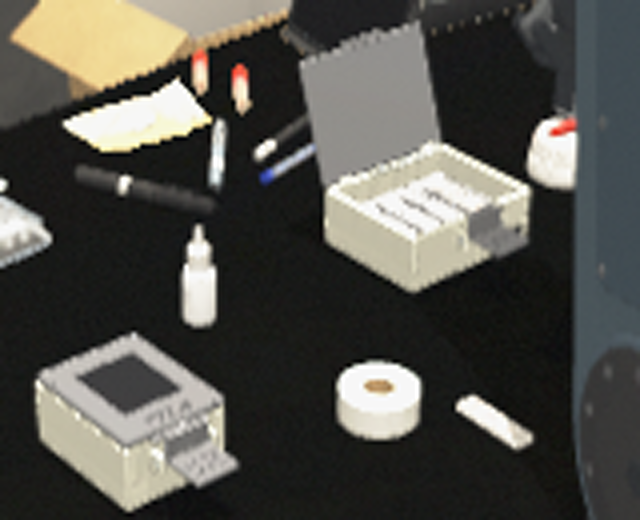

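The lid now stands fully open, leaning back from (320,185)–(440,140) up to (300,60)–(415,25). The narrow reader is still shut, the other things are in place and the arm is clear.

```bash
python3 -c "
from station import robot, viewer
print(robot.hand_in())"
```

```text
the job is handed in; nothing more can be done
None
```

The wide reader's lid was unlatched with its tab and pushed fully open, where it stayed by itself, and the job is handed in; on the first push the lid jammed at about 16 N and the reader may have slid up to 1 mm, and nothing else was touched.

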